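Nest three graded unglazed pots, feeling for the bottom

TASK

Nest the three unglazed pots where the largest one stands: put the medium pot upright inside the largest, then the small pot upright inside the medium one, each standing on the cork disc inside. The ware is brittle and the cork discs sit at unknown depths, so feel each pot down gently, do not press hard on the ware and do not let a pot drop; leave the largest pot and the jar, bowl and brick where they are.

Things in the scene. Friction and masses are not known exactly. Their poses are not given: they have to be found in the camera images.
- large_mid (a point): Largest pot: open, round, flared pale clay, 80 mm high, outside diameter 102 mm at the bottom, 120 at the rim, wall 8 mm, about 0.6 kg, loose, upright on the bench. Point: on its axis, 40 mm above its underside; z up its axis. A cork disc wedged fast inside is a false bottom: its top lies 18 to 54 mm above the underside, differs every time, not reported; it is springy (3 N per mm, 6 mm).
- medium_mid (a point): Medium pot, same clay: 100 mm high, outside diameter 78 mm at the bottom, 92 at the rim, wall 8 mm, 0.25 to 0.5 kg, loose, upright; too wide to span, pinch its wall at the rim. Point: on its axis, 50 mm above its underside; z up. Cork disc inside as in the largest, 18 to 54 mm up, not reported. Nested, its rim stands 35 to 74 mm above the largest one's.
- small_mid (a point): Small pot, same clay: 120 mm high, outside diameter 54 mm at the bottom, 64 at the rim, wall 5 mm, 0.14 to 0.28 kg, empty, loose, upright on the bench; can be held across its rim. Point: on its axis, 60 mm above its underside; z up. Nested, its rim stands 35 to 74 mm above the medium one's.
- jar: Bystander: closed amber jar with black cap, 68 mm across, 110 mm high; origin at the centre of its underside. Leave it.
- bowl: Bystander: shallow dark clay bowl, 124 mm across, 50 mm high; origin at the centre of its underside. Leave it.
- brick: Bystander: white kiln brick lying flat, 75 x 110 x 50 mm (x, y, z); origin at the centre of its underside. Leave it.
Mind the look-alikes: they are no part of the job. What is shaped like the part that bears small_mid but red is not meant.

How it is judged:
On the way, in this order (a step that is already met when the one before it is completed fails the run):
1. the medium pot stands upright inside the largest, released and still (horizontal distance between medium_mid and large_mid below 0.022 m and z of medium_mid in the frame of large_mid between 0.02 and 0.068 m and angle between medium_mid's own z axis and vertical below 0.09 rad and linear speed of medium below 0.02 m/s and contact force between the fingers and medium below 0.05 N), for 0.3 s.
2. the small pot stands upright inside the medium one, released and still (horizontal distance between small_mid and medium_mid below 0.022 m and z of small_mid in the frame of medium_mid between 0.02 and 0.068 m and angle between small_mid's own z axis and vertical below 0.09 rad and linear speed of small below 0.02 m/s and contact force between the fingers and small below 0.05 N), for 0.3 s.
At the end, for the whole second after the job is handed in: Medium pot inside the largest, small inside the medium, each down on the cork disc (inner pot's middle 20 to 68 mm above that of the pot around it, axes within 22 mm); inner pots within 5 degrees of upright, the largest within 3.4; all released, at rest (all of step 1 and all of step 2 and angle between large_mid's own z axis and vertical below 0.06 rad and linear speed of large below 0.02 m/s and contact force between the fingers and large below 0.05 N); the robot touches nothing.
It fails at once if the medium pot is pressed on the largest with more than 25 N (contact force between medium and large above 25 N).
It fails at once if the small pot is pressed on the medium with more than 25 N (contact force between small and medium above 25 N).
It fails at once if the medium or small pot is dropped (falls free at over 0.3 m/s) ((contact force between the fingers and medium below 0.05 N and linear speed of medium above 0.3 m/s) or (contact force between the fingers and small below 0.05 N and linear speed of small above 0.3 m/s)).
It fails at once if the largest pot is shifted by more than 30 mm (distance of large_mid from where it was at the start of the episode above 0.03 m).
It fails at once if the jar, bowl or brick is shifted by more than 30 mm (distance of any of jar, bowl, brick from where it was at the start of the episode above 0.03 m).
It also fails if it takes over 64 s, if anything falls off the work surface, if the arm or the gripper's body presses on something with over 40 N, if the wrist force passes 120 N, or if a joint passes its speed limit or range.

ROBOT

A 6-joint arm with a two-finger parallel gripper is mounted at the origin on the work surface. World frame = base frame: x ahead of the robot, y to its left, z up, the work surface at z = 0. Lengths are in m, angles in rad, forces in N, time in s.
With the tool pointing down it reaches from about 0.275 to 0.775 m from the base axis. Payload 14.6 kg.
Tool frame: the origin (TCP) lies at the very end of the fingers, on their centre line; the grasp point (between the pads) lies arm.grip_depth behind it (arm.grip_depth is the distance from the TCP to the grasp point, in m); x points along the fingers, y is the direction in which the jaws open and shut, and the axes are right-handed (so a half turn about x gives the same grasp; the last joint's range is limited). The gripper opens to 85 mm and grips with 20 to 120 N. Pads are 22 mm wide; open, the fingers measure 114 mm over their backs; the gripper's body (76 mm by 85 mm) begins 54 mm behind the grasp point. The pads swing forward as they close: fully open they stand 13 mm farther back than shut.
Start: joints at [1.112, 0.263, -0.048, 1.259, 0, 1.415], TCP at [0.157, 0.501, 0.196] pointing down, gripper open.
Joint ranges: [-2.65, 2.65], [-0.89, 1.7], [-1.18, 1.37], [-2.13, 2.11], [-1.35, 1.29], [-3.14, 3.14]. Speed limits (rad/s): [1.89, 1.89, 2.57, 2.79, 3.14, 3.14].

INTERFACE

Orientations are given as a unit quaternion [x, y, z, w].
In Python, from bench import arm gives the robot as it stands. Calls block until the motion is done:
- arm.move_pose(position, orientation): joint-space move of the TCP to a pose.
- arm.servo_line(position, attitude=None, velocity=0.15): straight line of the TCP; attitude=None keeps the orientation; velocity is the mean speed in m/s.
- arm.move_joints(angles): joint-space move.
- arm.gripper_open() and arm.gripper_close(): open the fingers fully, or close them until they stop; the grip force is fixed at half the most.
- arm.wait(seconds).
- arm.inverse_kinematics(position, orientation): joint angles nearest the present ones, or None.
- arm.snapshot(name): name is "scene" or "side" or "wrist"; returns a dict with "pixels" (420x560x3 uint8, red, green, blue), "fx", "fy", "cx", "cy" (pixels), "pose" (4x4, takes a point from camera to world coordinates); the wrist camera has in their place "mount" (4x4, takes a point from camera to tool coordinates, whose origin is the TCP and whose axes are the tool frame's). Camera axes: x right, y down, z forward; pixel columns grow to the right and rows downward; lengths in m; the calibration is good to about 2 mm. A picture is of the moment at which its call begins: read the wrist's pose just before it. There is no depth.
A pose or a line that the arm cannot do raises arm.PlanningError and nothing moves.
- arm.job_done(): hands the job in, once; it reports no verdict.
Trained networks look in a picture, given as the dict that the camera call returned (one of the last four; its "shot" number tells which), for a name from the list of things; names that differ only in an ending like _2 or _b are one class to them, and where a whole thing is asked for, a point or a joint stands for the part that bears it (a point fixed in the world has none). Each returns a list of dicts, best first, with "score" (0 to 1); they miss things now and then, are a little off and sometimes report something else, mostly with a low value. They report only what shows in the picture. A call takes as long as a camera call. They do not tell look-alikes from the thing itself.
- arm.spot_in(picture, thing): "extent" ([centre column, centre row, width, height] in pixels, round what is visible of it).
Readings, each from a call of its own:
- arm.read_clock(): time.
- arm.read_joint_positions(): joint angles.
- arm.read_qvel(): joint speeds.
- arm.read_joint_torque(): joint torques, N m.
- arm.read_eef_pos(): TCP position.
- arm.read_eef_rot(): TCP orientation.
- arm.read_ft_force(): force on the tool from outside, world axes, zero at the start.
- arm.read_ft_torque(): the same for the moment, N m.
- arm.read_finger_gap(): finger opening in m.
Only numpy, scipy, OpenCV 4.12 (cv2) and the standard library are available. Lean on these libraries where they do the work, as an engineer would, in place of code of your own. Each camera call takes 0.05 s, during which the arm holds its last target. There are 200 camera calls.

## Working session

There is one attempt and no reset: what is moved stays moved. The work goes in short steps, each a Python script; the robot and the scene stay as the last script left them, time stands still between calls to the robot, and variables do not carry over. Pictures are saved under pics/ and viewed, about 8 in all and at most 12, crops included, and the job is handed in when it is done.

```bash
ls; mkdir -p pics; python3 - <<'E'
from bench import arm
import cv2,numpy as np
ims=[]
for n in("scene","side"):
    s=arm.snapshot(n); cv2.imwrite(f"pics/{n}0.png",s["pixels"][:,:,::-1])
    print(n,s["fx"],s["fy"],s["cx"],s["cy"]);print(np.round(s["pose"],4).tolist())
    for t in("large_mid","medium_mid","small_mid","jar","bowl","brick"):
        print(t,[(np.round(d["extent"]).tolist(),round(d["score"],2)) for d in arm.spot_in(s,t)])
w=arm.snapshot("wrist");print(w["fx"],w["fy"],w["cx"],w["cy"],np.round(w["mount"],4).tolist())
print(arm.grip_depth,arm.read_eef_rot(),arm.read_finger_gap(),arm.read_clock(),arm.read_ft_force())
E
```

```text
pics
scene 518.2527408941519 518.2527408941519 280.91990991267255 204.91446898854772
[[0.4244, 0.75, -0.5073, 1.2211], [0.9055, -0.35, 0.24, -0.2923], [0.0024, -0.5612, -0.8277, 1.1077], [0.0, 0.0, 0.0, 1.0]]
large_mid [([162.0, 216.0, 54.0, 53.0], 0.6)]
medium_mid [([358.0, 159.0, 34.0, 48.0], 0.79)]
small_mid [([293.0, 214.0, 26.0, 44.0], 0.92), ([330.0, 250.0, 31.0, 49.0], 0.89), ([283.0, 263.0, 32.0, 49.0], 0.87), ([251.0, 228.0, 28.0, 49.0], 0.65), ([318.0, 292.0, 35.0, 48.0], 0.65)]
jar [([381.0, 222.0, 29.0, 44.0], 0.89)]
bowl [([225.0, 311.0, 54.0, 50.0], 0.9)]
brick [([242.0, 165.0, 45.0, 31.0], 0.87)]
side 505.90176622905426 505.90176622905426 277.9659347421343 214.0149043362704
[[0.7634, -0.439, 0.4739, 0.0892], [-0.6457, -0.5385, 0.5413, -0.579], [0.0175, -0.7192, -0.6946, 0.7922], [0.0, 0.0, 0.0, 1.0]]
large_mid [([323.0, 325.0, 72.0, 78.0], 0.84)]
medium_mid [([182.0, 168.0, 42.0, 57.0], 0.89)]
small_mid [([342.0, 197.0, 31.0, 57.0], 0.97), ([313.0, 229.0, 33.0, 61.0], 0.96), ([361.0, 173.0, 32.0, 58.0], 0.96), ([310.0, 171.0, 31.0, 58.0], 0.79), ([277.0, 200.0, 27.0, 57.0], 0.67)]
jar [([263.0, 146.0, 25.0, 53.0], 0.67)]
bowl [([409.0, 238.0, 61.0, 47.0], 0.94), ([201.0, 276.0, 50.0, 65.0], 0.18)]
brick [([203.0, 274.0, 53.0, 63.0], 0.59)]
337.462063759579 337.462063759579 283.63985943698054 210.3378305410634 [[0.0002, -0.308, 0.9514, -0.1777], [1.0, -0.0001, -0.0003, 0.0005], [0.0002, 0.9514, 0.308, -0.0785], [0.0, 0.0, 0.0, 1.0]]
0.0187 [ 0.10696201  0.69897073 -0.10700931  0.69896213] 0.08555641108551569 0.75 [0.83400279 0.27883718 0.21571476]
```

View both.

View pics/scene0.png

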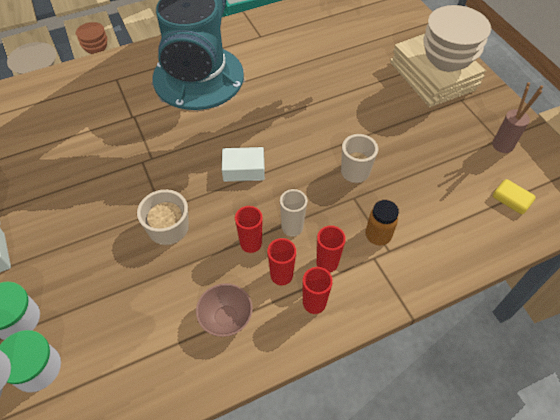

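View pics/side0.png

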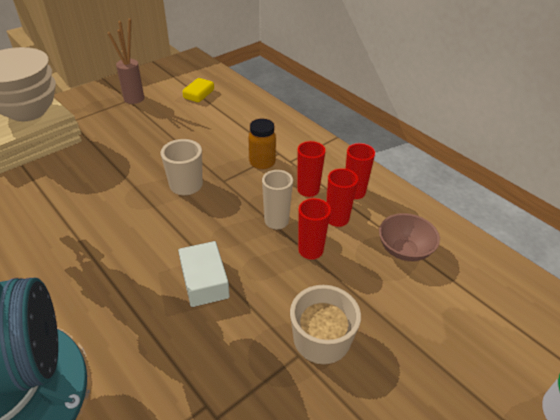

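```bash
cat > h.py <<'E'
from bench import arm
import numpy as np, cv2
from scipy.optimize import least_squares
from scipy.spatial.transform import Rotation as R
def proj(s,P,T=None):
    T=np.array(s["pose"]) if T is None else T
    p=(np.asarray(P)-T[:3,3])@T[:3,:3]
    return np.c_[s["fx"]*p[:,0]/p[:,2]+s["cx"],s["fy"]*p[:,1]/p[:,2]+s["cy"]]
A=np.linspace(0,2*np.pi,72,endpoint=False);C=np.c_[np.cos(A),np.sin(A)]
def outline(xy,d0,d1,h):
    return np.vstack([np.c_[C*d0/2+xy,0*A],np.c_[C*d1/2+xy,0*A+h]])
def ext(s,P,T=None):
    u=proj(s,P,T);a,b=u.min(0),u.max(0);return np.r_[(a+b)/2,b-a]
def ray(s,uv,z):
    T=np.array(s["pose"]);d=T[:3,:3]@[(uv[0]-s["cx"])/s["fx"],(uv[1]-s["cy"])/s["fy"],1]
    return (T[:3,3]+d*(z-T[2,3])/d[2])[:2]
E
python3 - <<'E'
from h import *
S={n:arm.snapshot(n) for n in("scene","side")}
print({n:proj(S[n],[[0,0,0],arm.read_eef_pos()]).round().tolist() for n in S})
D={n:{} for n in S}
for n in S:
    for t in("large_mid","medium_mid","small_mid","jar","bowl"): D[n][t]=[d["extent"] for d in arm.spot_in(S[n],t)]
dim=dict(large_mid=(.102,.12,.08),medium_mid=(.078,.092,.1),small_mid=(.054,.064,.12),jar=(.068,.068,.11),bowl=(.06,.124,.05))
for t in dim:
    for a in D["scene"][t]:
        best=None
        for b in D["side"][t]:
            f=lambda xy:np.r_[ext(S["scene"],outline(xy,*dim[t]))-a,ext(S["side"],outline(xy,*dim[t]))-b]
            r=least_squares(f,ray(S["scene"],a[:2],.05),loss="soft_l1")
            if best is None or r.cost<best[0].cost: best=(r,b)
        print(t,np.round(a),best[0].x.round(4),"r",round(float(np.hypot(*best[0].x)),3),best[0].fun.round(1))
for n,uv in(("scene",(242,157)),("side",(200,260))):print("brick",ray(S[n],uv,.05))
print(arm.read_clock())
E
```

```text
{'scene': [[198.0, 77.0], [373.0, 8.0]], 'side': [[-3.0, 397.0], [-44.0, 125.0]]}
large_mid [162. 218.  53.  53.] [ 0.483  -0.2552] r 0.546 [ 0.7 -0.9 -1.5  2.4  0.6  0.4 -0.9  0.2]
medium_mid [358. 158.  38.  52.] [0.5248 0.2551] r 0.584 [-0.3 -0.1 -1.  -2.5 -0.  -0.4 -3.2 -1.1]
small_mid [331. 249.  30.  46.] [0.7391 0.0582] r 0.741 [-0.2 -1.1 -0.2  2.3  0.8 -1.  -0.5  0.4]
small_mid [249. 232.  27.  50.] [ 0.6162 -0.0857] r 0.622 [-0.3 -2.1  1.6 -2.4  0.8 -0.8 -0.8  1.1]
small_mid [318. 291.  35.  50.] [ 0.8232 -0.0178] r 0.823 [-0.7  0.8 -4.1 -1.7 -1.1 -1.1  5.   3.8]
small_mid [283. 264.  32.  47.] [ 0.7274 -0.0532] r 0.729 [-0.2 -1.9 -2.1  0.9  0.8 -1.   1.3 -2.3]
small_mid [294. 213.  28.  45.] [0.6138 0.026 ] r 0.614 [-0.7 -0.5 -0.6  3.1  0.2 -1.7  1.5 -1.1]
jar [383. 221.  35.  44.] [0.7235 0.2091] r 0.753 [-1.3  0.8  1.2  4.9 -0.9 -1.9 -0.7 -1.8]
bowl [225. 310.  58.  48.] [ 0.7672 -0.2123] r 0.796 [-0.5 -1.  -0.2  6.   0.4 -1.7  1.3 -1.2]
brick [ 0.39163871 -0.01380001]
brick [ 0.39707845 -0.00290464]
1.35
```

```bash
cat >> h.py <<'E'
DIM=dict(large_mid=(.102,.12,.08),medium_mid=(.078,.092,.1),small_mid=(.054,.064,.12))
def quat(u,tilt=0.):
    """tool y along horizontal u (tilted), tool x down, leaning by tilt toward -u"""
    u=np.r_[np.asarray(u)/np.hypot(*u),0];k=np.array([0,0,1.])
    x=-k*np.cos(tilt)-u*np.sin(tilt); y=u*np.cos(tilt)-k*np.sin(tilt)
    return R.from_matrix(np.c_[x,y,np.cross(x,y)]).as_quat()
def wristT(w,p,q):
    T=np.eye(4);T[:3,:3]=R.from_quat(q).as_matrix();T[:3,3]=p
    return T@np.array(w["mount"])
def wfit(t,x0):
    p,q=arm.read_eef_pos(),arm.read_eef_rot();w=arm.snapshot("wrist");T=wristT(w,p,q);out=[]
    for d in arm.spot_in(w,t):
        r=least_squares(lambda xy:ext(w,outline(xy,*DIM[t]),T)-d["extent"],x0,loss="soft_l1")
        out.append((r.x.round(4),r.fun.round(1),round(d["score"],2),np.round(d["extent"]).tolist()))
    return w,out
E
python3 - <<'E'
from h import *
pos=dict(large_mid=(.483,-.2552),small_mid=(.6138,.026),medium_mid=(.5248,.2551))
ims=[]
for t in("small_mid","large_mid","medium_mid"):
    p=np.array(pos[t]);u=-p/np.hypot(*p)
    js=[arm.inverse_kinematics([*p,.27],quat(s*u)) for s in(1,-1)]
    print(t,[None if j is None else np.round(j,2).tolist() for j in js])
    s=min((i for i in(0,1) if js[i] is not None),key=lambda i:abs(js[i][5]-0))
    arm.move_pose([*p,.27],quat((1,-1)[s]*u))
    w,o=wfit(t,p);print(t,arm.read_eef_pos().round(4),o,arm.read_clock());ims.append(w["pixels"][:,:,::-1])
cv2.imwrite("pics/w.png",cv2.resize(np.hstack(ims),(800,200),interpolation=cv2.INTER_AREA))
E
```

```text
small_mid [[-0.09, 0.42, 0.39, 1.54, 0.0, -1.7], [-0.09, 0.42, 0.39, 1.54, 0.0, 1.44]]
small_mid [0.6137 0.0268 0.27  ] [(array([0.7403, 0.0554]), array([ 0.2, -0.2, -0.8,  5.9]), 0.97, [403.0, 159.0, 88.0, 62.0]), (array([0.613 , 0.0261]), array([ 0. , -0.1,  0.7,  1.7]), 0.86, [282.0, 180.0, 64.0, 70.0]), (array([ 0.6124, -0.0855]), array([-0. , -0.2, -1.3,  1.5]), 0.86, [278.0, 267.0, 60.0, 84.0]), (array([ 0.7248, -0.0541]), array([-0.3, -0.1,  2.9,  6.6]), 0.74, [377.0, 247.0, 70.0, 76.0]), (array([ 0.8202, -0.017 ]), array([-0.1, -0.1,  0.6,  5.7]), 0.64, [461.0, 222.0, 98.0, 74.0])] 3.8083
large_mid [[-0.64, 0.29, 0.19, 1.47, 0.0, -1.72], [-0.64, 0.29, 0.19, 1.47, 0.0, 1.42]]
large_mid [ 0.4837 -0.2543  0.27  ] [(array([ 0.48  , -0.2569]), array([ 0. ,  0.1, -2.7,  2.2]), 0.75, [281.0, 177.0, 111.0, 104.0]), (array([ 0.7465, -0.2401]), array([-0.2,  0.3, 32.1, 59.6]), 0.22, [502.0, 38.0, 116.0, 75.0])] 5.0917
medium_mid [[0.31, 0.36, 0.3, 1.51, 0.0, -1.71], [0.31, 0.36, 0.3, 1.51, 0.0, 1.43]]
medium_mid [0.5252 0.2543 0.27  ] [(array([0.5286, 0.2606]), array([-0. ,  0. ,  3.4,  3.5]), 0.68, [289.0, 174.0, 84.0, 84.0])] 7.05
```

View pics/w.png

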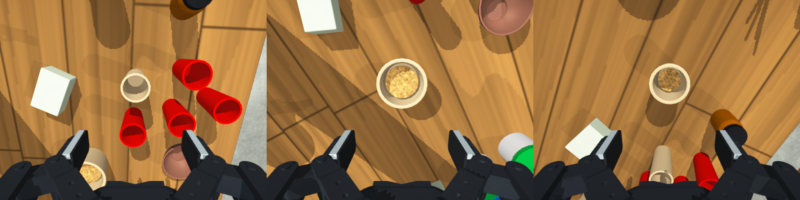

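```bash
cat >> h.py <<'E'
def F(n=8):
    return np.mean([arm.read_ft_force() for _ in range(n)],0)
def rimgrasp(p,d=.009,tilt=.07):
    p=np.asarray(p);v=p/np.hypot(*p)
    r=.042-d*np.sin(tilt)-arm.grip_depth*np.sin(tilt); z=.1-d-arm.grip_depth*np.cos(tilt)
    return np.r_[p-v*r,z],quat(v,-tilt)
E
python3 - <<'E'
from h import *
P,q=rimgrasp((.5265,.2575));print(P)
arm.move_pose(P+[0,0,.07],q)
print("free",F(),arm.read_ft_force())
arm.servo_line(P,velocity=.08);print("down",F(),arm.read_eef_pos())
arm.gripper_close();print("gap",arm.read_finger_gap(),F(),arm.read_eef_pos())
arm.servo_line(P+[0,0,.012],velocity=.03);arm.wait(.2);print("lift",F(),arm.read_finger_gap())
arm.servo_line(P+[0,0,.16],velocity=.1);arm.wait(.2);print("up",F(),arm.read_finger_gap(),arm.read_clock())
s=arm.snapshot("scene");e=proj(s,[P+[0,0,.16]])[0].astype(int);print(e)
a=s["pixels"];b=arm.snapshot("side");e2=proj(b,[P+[0,0,.16]])[0].astype(int)
c=[cv2.resize(i[max(0,k[1]-80):k[1]+100][:,max(0,k[0]-90):k[0]+90],(400,400)) for i,k in((a,e),(b["pixels"],e2))]
cv2.imwrite("pics/lift.png",np.hstack(c)[:,:,::-1])
E
```

```text
[0.4905111  0.23989859 0.0723458 ]
free [-0.75045804  0.65886969  0.98507096] [-0.75045804  0.65886969  0.98507096]
down [0.4260521  0.08325654 0.80194927] [0.49087772 0.24002265 0.0728326 ]
gap -0.00023370918186207493 [ 1.0693792   0.71113317 -0.12241696] [0.49049514 0.23992945 0.07232257]
lift [ 1.0986832  -0.42812808 -0.45016164] -2.791597113342318e-05
up [-0.3913269   0.28933042  0.04049141] 0.00013343329475825456 12.05
[352 101]
```

View pics/lift.png

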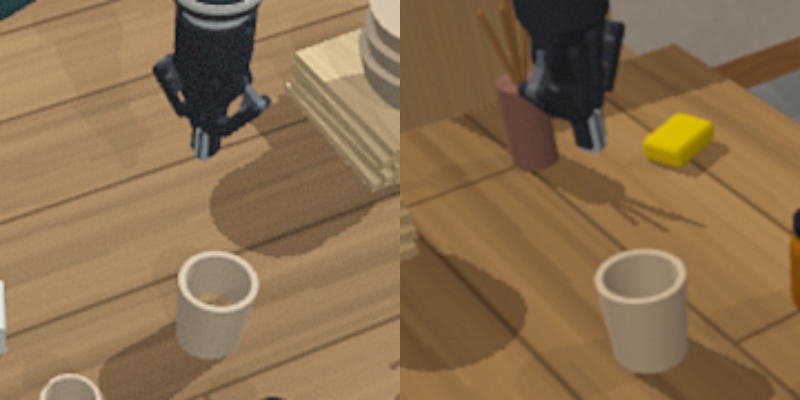

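```bash
python3 - <<'E'
from h import *
P,q=rimgrasp((.5265,.2575))
S={n:arm.snapshot(n) for n in("scene","side")};E={n:arm.spot_in(S[n],"medium_mid") for n in S}
print({n:[(d["extent"],d["score"]) for d in E[n]] for n in S})
a,b=[E[n][0]["extent"] for n in S]
for h in (0,):
    f=lambda v:np.r_[ext(S["scene"],outline(v,*DIM["medium_mid"]))-a,ext(S["side"],outline(v,*DIM["medium_mid"]))-b]
    r=least_squares(f,(.52,.25),loss="soft_l1");print(r.x,r.fun.round(1))
for n in S:print(n,ext(S[n],outline((.525,.256),*DIM["medium_mid"])).round())
print(arm.read_eef_pos(),R.from_quat(arm.read_eef_rot()).as_matrix().round(3).tolist(),R.from_quat(q).as_matrix().round(3).tolist())
c=[]
for n in S:
    i=S[n]["pixels"].copy()
    for z,dd in((0,.078),(.1,.092)):
        cv2.polylines(i,[proj(S[n],np.c_[C*dd/2+(.5265,.2575),0*A+z]).round().astype(int)],True,(0,255,0))
    k=proj(S[n],[[.5265,.2575,.1]])[0].astype(int);c.append(cv2.resize(i[k[1]-60:k[1]+60,k[0]-60:k[0]+60],(400,400)))
cv2.imwrite("pics/m2.png",np.hstack(c)[:,:,::-1])
E
```

```text
{'scene': [([357.0, 158.4, 34.7, 52.9], 0.88)], 'side': [([180.9, 166.1, 42.4, 55.6], 0.84)]}
[0.52435922 0.2540077 ] [ 0.7 -0.7  2.6 -3.6  0.5  1.2 -0.3  1.1]
scene [359. 158.  37.  49.]
side [181. 167.  42.  57.]
[0.4905124  0.23988301 0.23232242] [[0.063, 0.896, 0.439], [0.031, 0.438, -0.898], [-0.998, 0.07, 0.0]] [[0.063, 0.896, 0.439], [0.031, 0.438, -0.898], [-0.998, 0.07, -0.0]]
```

View pics/m2.png

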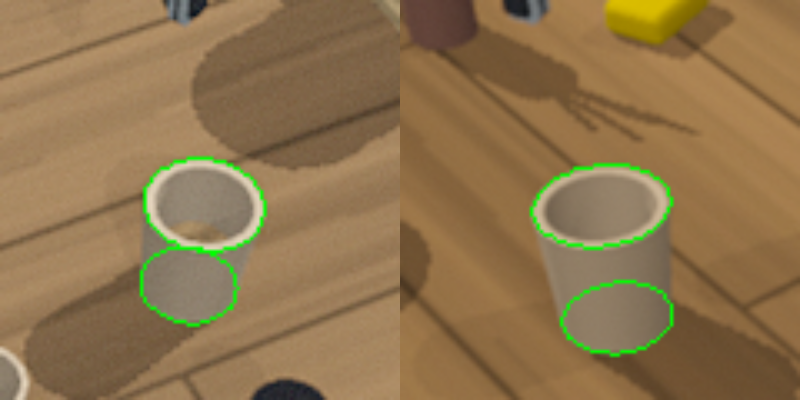

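```bash
python3 - <<'E'
from h import *
p,q=arm.read_eef_pos(),arm.read_eef_rot();M=R.from_quat(q).as_matrix()
c=[]
for n in("scene","side","wrist"):
    s=arm.snapshot(n);T=wristT(s,p,q) if n=="wrist" else None
    i=cv2.resize(s["pixels"],None,fx=4,fy=4)
    k=(proj(s,[p-M[:,0]*.02],T)[0]*4).astype(int)
    for d in(0,.01,.02,.03,.04,.05):
        a=proj(s,[p-M[:,0]*d-M[:,1]*.02,p-M[:,0]*d-M[:,1]*(.012 if d else -.02)],T)*4+2
        cv2.line(i,*[tuple(int(v) for v in x) for x in a],(0,255,0),1)
    h=200 if n!="wrist" else 260
    y0,x0=max(0,k[1]-h),max(0,k[0]-h)
    y0=min(y0,1680-2*h);c.append(cv2.resize(i[y0:y0+2*h,x0:x0+2*h],(266,266)))
cv2.imwrite("pics/tip.png",np.hstack(c)[:,:,::-1])
E
```

```text
(no output)
```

View pics/tip.png

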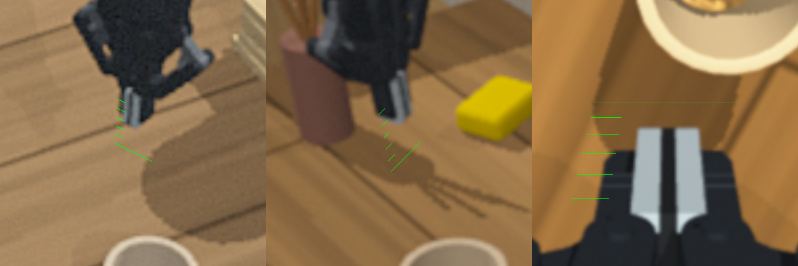

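```bash
cat >> h.py <<'E'
def F(n=6):
    o=[]
    for _ in range(n): o.append(arm.read_ft_force());arm.wait(.02)
    return np.mean(o,0)
E
python3 - <<'E'
from h import *
arm.gripper_open()
P,q=rimgrasp((.5265,.2575),d=.029);print(P)
arm.move_pose(P+[0,0,.07],q)
f0=F();print("free",f0)
arm.servo_line(P+[0,0,.02],velocity=.08)
for h in (.013,.006,0):
    arm.servo_line(P+[0,0,h],velocity=.05);f=F(3)-f0;print(h,f.round(1))
    if f[2]>3.5: print("contact");break
arm.gripper_close();print("gap",arm.read_finger_gap(),F()-f0)
if arm.read_finger_gap()>.004:
    arm.servo_line(P+[0,0,.012],velocity=.03);arm.wait(.2);print("lift",F()-f0,arm.read_finger_gap())
    arm.servo_line(P+[0,0,.16],velocity=.1);arm.wait(.2);print("up",F()-f0,arm.read_finger_gap(),arm.read_ft_torque())
print(arm.read_clock())
p,q=arm.read_eef_pos(),arm.read_eef_rot();c=[]
for n in("scene","side"):
    s=arm.snapshot(n);k=proj(s,[p])[0].astype(int);i=cv2.resize(s["pixels"],None,fx=3,fy=3)
    y0,x0=max(0,3*k[1]-200),max(0,3*k[0]-200);c.append(i[y0:y0+400,x0:x0+400])
cv2.imwrite("pics/lift2.png",np.hstack(c)[:,:,::-1])
E
```

```text
[0.49176772 0.24051318 0.0523458 ]
free [0.23602689 0.1777428  0.7808156 ]
0.013 [-0.7 -0.5 -1.1]
0.006 [-0.7 -0.2 -0.1]
0 [ 0.3 -0.4 -0.8]
gap 0.005997029047804325 [ 0.43827291 -0.55564478  2.39904012]
lift [ 0.11623472 -0.10578198 -4.72525265] 0.0062790384366374135
up [-0.2025414  -0.35905128 -4.91446964] 0.006387899253775027 [-0.15154675  0.22925956 -0.0189452 ]
19.2583
```

View pics/lift2.png

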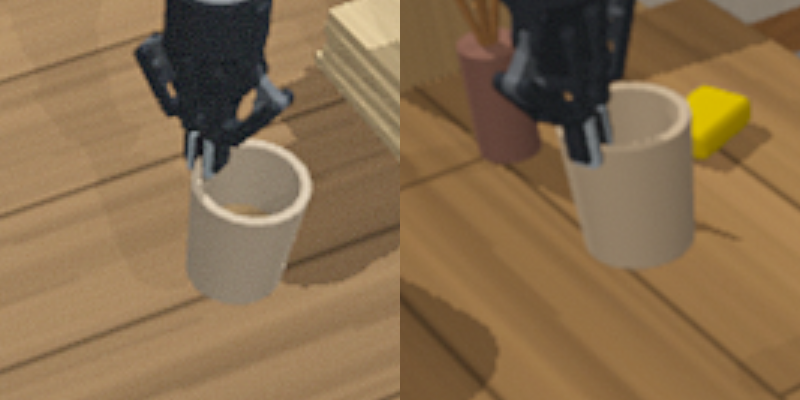

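```bash
cat >> h.py <<'E'
def feel(P,z0,w,zmin,step=.0015,over=.8):
    """lower TCP target from underside height z0; P is the TCP target at underside 0"""
    f0=F(8);z=z0
    while z>zmin:
        z-=step;arm.servo_line(P+[0,0,z],velocity=.03);f=F(2)-f0
        if f[2]>2 or np.hypot(f[0],f[1])>3: 
            f=F(4)-f0;print(round(z,4),f.round(1))
        if f[2]>w+over: return z,f
        if np.hypot(f[0],f[1])>8: print("side");return z,f
    print("no contact");return z,f
E
python3 - <<'E'
from h import *
P,q=rimgrasp((.482,-.256),d=.029)
arm.move_pose(P+[0,0,.16],q);print(arm.read_clock(),arm.read_finger_gap())
arm.servo_line(P+[0,0,.088],velocity=.1)
S={}
c=[]
for n in("scene","side"):
    s=arm.snapshot(n);k=proj(s,[[.482,-.256,.1]])[0].astype(int);i=cv2.resize(s["pixels"],None,fx=3,fy=3)
    y0,x0=max(0,3*k[1]-220),max(0,3*k[0]-200);c.append(i[y0:y0+400,x0:x0+400])
cv2.imwrite("pics/over.png",np.hstack(c)[:,:,::-1])
E
```

```text
21.1 0.006166792190737907
```

View pics/over.png

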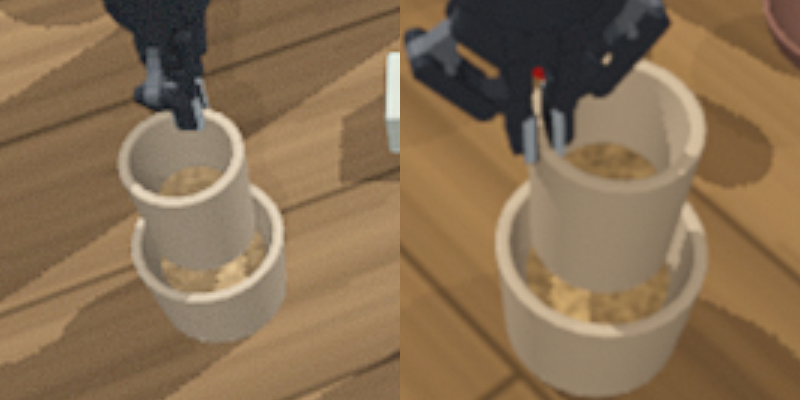

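```bash
python3 - <<'E'
from h import *
P,q=rimgrasp((.482,-.256),d=.029)
z,f=feel(P,.088,4.8,.012);print("cork",z,f,arm.read_eef_pos()-P,arm.read_clock())
E
```

```text
0.052 [-0.7  0.   1.2]
0.0505 [-2.   0.8  5.2]
0.049 [-3.6  1.3  9.2]
cork 0.04899999999999996 [-3.5782466   1.33593581  9.24601626] [ 1.25263892e-05 -1.88954961e-05  4.91662901e-02] 29.7667
```

```bash
python3 - <<'E'
from h import *
P,q=rimgrasp((.482,-.256),d=.029)
arm.servo_line(P+[0,0,.0497],velocity=.03)
arm.gripper_open();arm.wait(.1);print("gap",arm.read_finger_gap())
arm.servo_line(P+[0,0,.19],velocity=.15)
p=np.array((.6134,.026));q=quat(p);G=np.r_[p,.062]
arm.move_pose(G+[0,0,.13],q);f0=F(4)
c=[]
for n in("scene","side"):
    s=arm.snapshot(n);i=cv2.resize(s["pixels"],None,fx=3,fy=3)
    cv2.polylines(i,[(3*proj(s,np.c_[C*.046+(.482,-.256),0*A+.1505])+1).round().astype(int)],True,(0,255,0))
    k=proj(s,[[.482,-.256,.13]])[0].astype(int)
    y0,x0=max(0,3*k[1]-200),max(0,3*k[0]-200);c.append(i[y0:y0+400,x0:x0+400])
cv2.imwrite("pics/rel.png",np.hstack(c)[:,:,::-1])
arm.servo_line(G+[0,0,.03],velocity=.15)
arm.servo_line(G,velocity=.06);print("down",F(4)-f0,arm.read_eef_pos())
arm.gripper_close();print("gap",arm.read_finger_gap(),F(3)-f0)
if .04<arm.read_finger_gap()<.075:
    arm.servo_line(G+[0,0,.02],velocity=.04);print("lift",F()-f0)
    arm.servo_line(G+[0,0,.17],velocity=.12);print("up",F(8)-f0,arm.read_finger_gap())
print(arm.read_clock())
E
```

```text
gap 0.08510549941635369
down [-0.17054386  0.14088628  0.63324878] [0.61360741 0.02597104 0.06227755]
gap 0.06159561951977503 [-1.28004051  0.39736843 10.29915451]
lift [ 0.08161344  0.22717844 -1.75498571]
up [-0.1381291   0.30067938 -2.22263745] 0.06163509406529733
37.5417
```

View pics/rel.png

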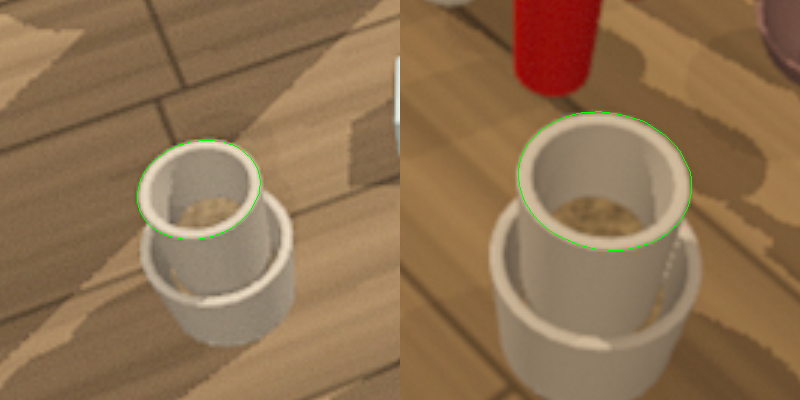

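```bash
python3 - <<'E'
from h import *
arm.servo_line(arm.read_eef_pos()+[0,0,.03],velocity=.15)
p=np.array((.482,-.256));q=quat(p);G=np.r_[p,.062]
arm.move_pose(G+[0,0,.20],q);arm.servo_line(G+[0,0,.157],velocity=.1)
c=[]
for n in("scene","side"):
    s=arm.snapshot(n);i=cv2.resize(s["pixels"],None,fx=3,fy=3)
    cv2.polylines(i,[(3*proj(s,np.c_[C*.027+p,0*A+.157])+1).round().astype(int)],True,(0,255,0))
    k=proj(s,[[*p,.17]])[0].astype(int)
    y0,x0=max(0,3*k[1]-200),max(0,3*k[0]-200);c.append(i[y0:y0+400,x0:x0+400])
cv2.imwrite("pics/over2.png",np.hstack(c)[:,:,::-1]);print(arm.read_clock(),arm.read_finger_gap())
E
```

```text
39.7583 0.061190539704137716
```

View pics/over2.png

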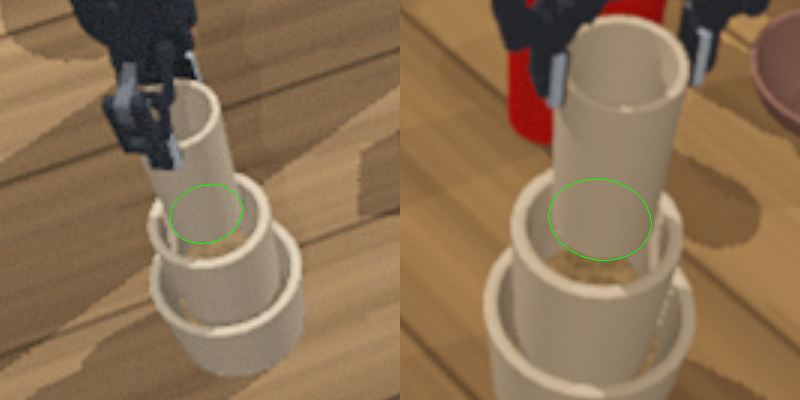

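```bash
python3 - <<'E'
from h import *
p=np.array((.482,-.256));G=np.r_[p,.062];f0=F(6)
for h in(.145,.135,.125,.115,.110):
    arm.servo_line(G+[0,0,h],velocity=.05);f=F(2)-f0
    if np.linalg.norm(f)>3: print("hit",h,f);break
else:
    z,f=feel(G,.110,2.2,.060,over=1.0);print("cork",z,f)
print(arm.read_clock())
E
```

```text
0.095 [-0.3  0.6  3.5]
cork 0.09499999999999999 [-0.26284698  0.61948207  3.53114107]
44.75
```

```bash
python3 - <<'E'
from h import *
p=np.array((.482,-.256));G=np.r_[p,.062]
arm.gripper_open();arm.wait(.2);print(arm.read_finger_gap())
arm.servo_line(G+[0,0,.20],velocity=.1)
arm.move_pose([.45,.12,.3],quat((.45,.12)));arm.wait(.2)
c=[]
for n in("scene","side"):
    s=arm.snapshot(n);i=cv2.resize(s["pixels"],None,fx=3,fy=3)
    for d,z in((.12,.08),(.092,.1505),(.064,.216)):
        cv2.polylines(i,[(3*proj(s,np.c_[C*d/2+p,0*A+z])+1).round().astype(int)],True,(0,255,0))
    k=proj(s,[[*p,.14]])[0].astype(int)
    y0,x0=max(0,3*k[1]-200),max(0,3*k[0]-200);c.append(i[y0:y0+400,x0:x0+400])
cv2.imwrite("pics/end.png",np.hstack(c)[:,:,::-1]);print(arm.read_clock(),F())
E
```

```text
0.08517558424627723
48.2333 [-0.27752057  0.12031275 -0.32257753]
```

View pics/end.png

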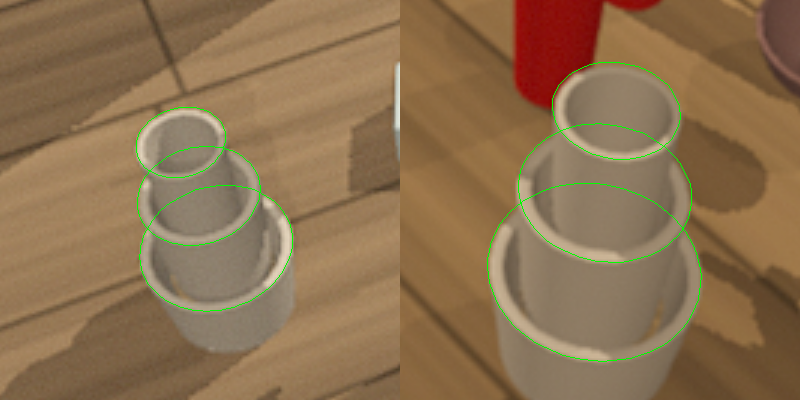

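All three rims match the predicted rims in both views, so the pots are nested, upright and released.

```bash
python3 -c "
from bench import arm
arm.job_done();print(arm.read_clock())"
```

```text
the job is handed in; nothing more can be done
the job is handed in; nothing more can be done
```

The three pots are nested where the largest one stands, and I handed the job in shortly after 48 s on the robot's clock. No verdict is reported.

- **Medium pot:** I pinched its rim wall and felt it down onto the cork, which took contact with the underside at about 51 mm. The peak force I read was about 9 N at the wrist.
- **Small pot:** I took the pale one, not the four red look-alikes. I held it across the rim and felt it down onto the medium pot's cork, about 45 mm above that pot's underside. The wrist force rose by about 3.5 N when it touched.
- **Last check:** after the arm moved away, all three rims matched their predicted outlines to about 2 mm in both views. The gripper was open and the wrist force was near zero. I did not measure the bystanders again at the end, but the arm never touched them.
- **What failed or disagreed:** the first pinch on the medium pot closed on nothing and did not disturb it. In the pictures the fingertips sat roughly 25 mm behind the stated TCP, so I grasped 20 mm deeper and it held. The closed gap on the 8 mm wall read about 6 mm.

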